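# Change the drum on the spindle sander

### The job

Change the spindle sander over to its thickest drum: lift the drum that is in the machine straight out and stand it upright in the empty hole of the drum rack, then take the thickest drum from the rack and set its tapered shank fully home in the machine's spindle, so that it stands upright by itself. Lower both drums gently right in before letting go, do not drop them, and leave the other two drums, the glue bottle and the curved workpiece where they are.

Things in the scene. Friction and masses are not known exactly. Their poses are not given: they have to be found in the camera images.
- drum_old: sanding drum now standing in the machine, axis z up. Origin: on the axis at the underside of its steel collar. Below it the steel taper shank; above it the collar (44 mm across, 10 mm high), then the brown sleeve, 25 mm across, from 10 to 122 mm (grip its upper half), then washer and nut, 19 mm across, and stud end, up to 144 mm. 0.25 to 0.4 kg. Lifts straight out without sticking
- drum_thick: the thickest drum, in the rack: as drum_old in every size, but its sleeve is 50 mm across; 0.5 to 0.75 kg. The shank of all drums: 48 mm long below the origin, 34 mm across at the top and 20 mm at its lower end (7:24 taper)
- drum_medium: a drum in the rack that stays there: as drum_old, but its sleeve is 38 mm across
- drum_small: a drum in the rack that stays there: as drum_old, but its sleeve is 19 mm across
- rack: drum rack on the bench: a 196 mm square board, 12 mm thick, origin at the centre of its underside, x and y along its sides. It carries four bored wooden blocks, two by two, each 86 mm square and 62 mm high, tops 74 mm above the bench; the holes are at x and y = plus or minus 45 mm. Three hold drums, one is empty
- free_hole (a point): centre of the mouth of the rack's empty hole, z up; which of the four it is varies. Holes are straight, 36 mm across and 54 mm deep; a drum stands in one with its collar flat on the block, its origin then at the centre of the mouth
- socket (a point): centre of the mouth of the machine's spindle, z up: a steel nose, 60 mm across, with an oiled 7:24 taper bore, 33 mm across at the mouth; the mouth lies 12 mm below the table. Fully home, a drum hangs by its taper alone, collar underside 2 to 4 mm above this point. Lowered a little off centre it stops higher, then slips in and centres itself when let go
- sander: spindle sander, fixed: cast-iron table 560 mm (x) by 500 mm (y), level with the bench, with a round opening 75 mm across in its middle. Origin: centre of the opening at table height, on the spindle axis
- glue: glue bottle that stands on the sander's table, 60 mm across, 168 mm high; origin at the centre of its underside
- workpiece: curved piece of wood that lies on the sander's table, 168 x 66 mm over all, 38 mm high; origin at the middle of its underside, long side along y
Not all that is in view belongs to the job. Leave any orange or purple look-alike of the drum_medium alone.

How it is judged:
On the way, in this order (a step that is already met when the one before it is completed fails the run):
1. the old drum stands upright in the rack's empty hole, let go (horizontal distance between drum_old and free_hole below 0.004 m and z of drum_old in the frame of free_hole below 0.004 m and angle between drum_old's own z axis and vertical below 0.05 rad and contact force between the fingers and drum_old below 0.1 N), for 0.2 s.
2. the thickest drum is home in the machine's spindle, let go (horizontal distance between drum_thick and socket below 0.0025 m and z of drum_thick in the frame of socket below 0.0055 m and angle between drum_thick's own z axis and vertical below 0.03 rad and contact force between the fingers and drum_thick below 0.1 N), for 0.2 s.
At the end, for the whole second after the job is handed in: Old drum upright (3 deg) in the once empty hole, within 4 mm of its centre, collar within 4 mm of the block; thickest drum in the spindle, collar at most 5.5 mm above its mouth, 2.5 mm off centre, 1.7 deg off upright; both at rest; other drums moved under 15 mm, bottle and workpiece under 30 mm (horizontal distance between drum_old and free_hole below 0.004 m and z of drum_old in the frame of free_hole below 0.004 m and angle between drum_old's own z axis and vertical below 0.05 rad and linear speed of each of drum_old, drum_thick below 0.02 m/s and horizontal distance between drum_thick and socket below 0.0025 m and z of drum_thick in the frame of socket below 0.0055 m and angle between drum_thick's own z axis and vertical below 0.03 rad and distance of each of drum_medium, drum_small from where it was at the start of the episode below 0.015 m and angle between each of drum_medium, drum_small, glue's own z axis and vertical below 0.1 rad and distance of each of glue, workpiece from where it was at the start of the episode below 0.03 m); the robot touches nothing.
It fails at once if a drum is dropped (falls free faster than 0.45 m/s, about 10 mm) ((contact force between the fingers and drum_thick below 0.1 N and linear speed of drum_thick above 0.45 m/s) or (contact force between the fingers and drum_old below 0.1 N and linear speed of drum_old above 0.45 m/s)).
It fails at once if a bystander is knocked: another drum tips (0.25 rad) or moves 30 mm, the glue bottle tips (0.3 rad) or moves 40 mm, the workpiece moves 40 mm (angle between any of drum_medium, drum_small's own z axis and vertical above 0.25 rad or distance of any of drum_medium, drum_small from where it was at the start of the episode above 0.03 m or angle between glue's own z axis and vertical above 0.3 rad or distance of any of glue, workpiece from where it was at the start of the episode above 0.04 m).
It also fails if it takes over 67 s, if anything falls off the work surface, if the arm or the gripper's body presses on something with over 40 N, if the wrist force passes 120 N, or if a joint passes its speed limit or range.

### The arm

A 6-joint arm with a two-finger parallel gripper is mounted at the origin on the work surface. World frame = base frame: x ahead of the robot, y to its left, z up, the work surface at z = 0. Lengths are in m, angles in rad, forces in N, time in s.
With the tool pointing down it reaches from about 0.35 to 0.775 m from the base axis. Payload 5.5 kg.
Tool frame: the origin (TCP) lies between the finger pads; the fingertips stand 17 mm ahead of it and the grasp point (between the pads) lies 2 mm behind it (bot.tip_extent is the distance from the TCP to the fingertips, in m); z points along the fingers, y is the line along which they close (so a half turn about z gives the same grasp; the last joint's range is limited). The gripper opens to 85 mm and grips with 20 to 120 N. Pads are 22 mm wide; open, the fingers measure 114 mm over their backs; the gripper's body (76 mm by 85 mm) begins 54 mm behind the grasp point. The pads swing forward as they close: fully open they stand 13 mm farther back than shut.
Start: joints at [0.985, 0.313, 0.046, 1.304, 0, 1.431], TCP at [0.248, 0.519, 0.248] pointing down, gripper open.
Joint ranges: [-2.76, 2.76], [-0.86, 1.69], [-1.03, 1.26], [-2.2, 2.34], [-1.47, 1.5], [-3.14, 3.14]. Speed limits (rad/s): [2.57, 2.57, 3.14, 3.14, 3.14, 3.14].

### API

Orientations are given as a unit quaternion [w, x, y, z].
In Python, from plant import sensors, optics, bot gives the robot as it stands.
- The arm moves only by the tool play_rows, never from a script. Its argument "motion" is a list of rows, each a list of 6 numbers: the shift along the world's x, y, z as a fraction of full scale, then the turn, a rotation vector about the world's x, y, z as a fraction of full scale. In form: [[x, y, z, wx, wy, wz], ...]. A call has exactly 10 rows; each row shifts and turns the commanded pose from where the row before left it; what a row does not reach is not made up. Full scale, the value 1, is 0.04 m for a shift and 45 degrees for a turn. A row lasts 1/8 s, in which the tool goes at most 62.5 mm and 10.7 degrees, less where a joint would pass 70% of its speed; a pose out of reach is approached as far as the arm can. A call with a number of a shift or a turn outside -1 to 1 is refused whole. A call with a gripper value outside its range is refused whole. "jaw" is the opening, from -1 (shut) to 1 (fully open), set as the call begins (left out, the last holds). The fingers move at their own pace and stop on an object; "force" is the grip in N (left out, the last holds). Time passes only in rows, so rows that do not move let the fingers close, or fill a call up. It gives the time, the measured TCP pose, the force, the opening and the grip force at its end, in the units of the state.
- sensors.state(): the state, without advancing time (a new reading comes with each control period).
- optics.capture(name): name is "scene" or "top" or "wrist"; returns the picture (384x512x3 uint8, blue, green, red); there is no depth.
- optics.calibration(name): a dict with "vfov" (degrees; the focal length in pixels is half the picture's height over the tangent of half this angle, whatever the lens; pixels are square), "cx", "cy" (the principal point, pixels), "distortion" ([k1, k2, p1, p2, k3] as OpenCV has them; the pictures are not rectified), "R" (3x3) and "t" (3): a world point X has camera coordinates R X + t; the wrist camera has in their place "hand_eye" (4x4, takes a point from camera to tool coordinates, whose origin is the TCP and whose axes are the flange's). Camera axes: x right, y down, z forward; pixel columns grow to the right and rows downward; lengths in m; the calibration is good to about 2 mm. A picture is of the moment at which its call begins: read the wrist's pose just before it. calibration takes no time and is no camera call.
- bot.close_job(): hands the job in; it is judged then, once.
The state is a dict: "time_s": time; "joint_positions": joint angles; "joint_velocities": joint speeds; "tau": joint torques, N m; "ee_pos": TCP position; "orientation": TCP orientation; "force": force on the tool from outside, world axes, zero at the start; "moment": the same for the moment, N m; "finger_gap": opening from 0.0 (shut) to 1.0 (fully open); "grip_force": force on a finger pad.
Only numpy, scipy, OpenCV 4.12 (cv2) and the standard library are available. Lean on these libraries where they do the work, as an engineer would, in place of code of your own. Each camera call takes 0.05 s, during which the arm holds its last target. There are 200 camera calls.

## Working session

There is one attempt and no reset: what is moved stays moved. The work goes in short steps, Python scripts to look and compute and a tool call to move; the robot and the scene stay as the last step left them, time stands still between calls to the robot, and variables do not carry over. Pictures are saved under pics/ and viewed, at most 10 in all, crops included, and the job is handed in when it is done.

Besides the shell and the picture viewer there is one more tool, called after "Call:" in YAML: its name, and indented under it one key for each argument. play_rows: Moves the arm, as the interface text tells. Its arguments: {"type":"object","properties":{"motion":{"type":"array"},"jaw":{"type":"number"},"force":{"type":"number"}},"required":["motion"]}

```bash
mkdir -p pics; ls; cat > h.py <<'E'
import numpy as np, cv2
from plant import sensors, optics, bot
from scipy.spatial.transform import Rotation as Ro
def cam(name, st=None):
    c=optics.calibration(name); f=192/np.tan(np.radians(c["vfov"])/2)
    K=np.array([[f,0,c["cx"]],[0,f,c["cy"]],[0,0,1]]); D=np.array(c["distortion"],float)
    if "hand_eye" in c:
        st=st or sensors.state(); q=st["orientation"]; T=np.eye(4)
        T[:3,:3]=Ro.from_quat([q[1],q[2],q[3],q[0]]).as_matrix(); T[:3,3]=st["ee_pos"]
        M=np.linalg.inv(T@np.array(c["hand_eye"])); return K,D,M[:3,:3],M[:3,3]
    return K,D,np.array(c["R"]),np.array(c["t"]).ravel()
def ray(C,px):
    K,D,R,t=C
    p=cv2.undistortPoints(np.array(px,float).reshape(-1,1,2),K,D).reshape(-1,2)
    return -R.T@t,(np.c_[p,np.ones(len(p))]@R)
def onz(C,px,z):
    o,d=ray(C,px); return o+d*((z-o[2])/d[:,2])[:,None]
def proj(C,X):
    K,D,R,t=C; return cv2.projectPoints(np.array(X,float).reshape(-1,3),cv2.Rodrigues(R)[0],t,K,D)[0].reshape(-1,2)
E
python3 - <<'E'
from h import *
print(sensors.state())
a=[]
for n in("scene","top","wrist"):
    C=cam(n); I=optics.capture(n); cv2.imwrite(f"pics/{n}0.png",I); o=-C[2].T@C[3]
    print(n,C[0][0,0],C[0][:2,2],C[1],o.round(3),C[2][2].round(3))
    a.append(I)
cv2.imwrite("pics/all.png",cv2.resize(np.vstack([a[0],a[1]]),(800,1200))[:600])
E
```

```text
pics
{'time_s': 0.0, 'joint_positions': array([9.85404328e-01, 3.14015474e-01, 4.49774227e-02, 1.30357892e+00,
       3.32532394e-05, 1.43118729e+00]), 'joint_velocities': array([-0.00021518,  0.00013796,  0.00108848, -0.00083149, -0.00023726,
       -0.0013753 ]), 'tau': array([ 1.39495507e-03, -4.80631757e+01,  2.98531348e+01,  1.96523534e-02,
       -6.19663433e-05,  8.21522349e-06]), 'ee_pos': array([0.24766174, 0.51840873, 0.24739962]), 'orientation': array([-3.38358603e-04,  2.21050418e-01,  9.75261956e-01, -8.45267343e-04]), 'force': array([-0.07530538,  0.70676446, -0.67631978]), 'moment': array([0.0282839 , 0.04696388, 0.02638783]), 'grip_force': 0.0, 'finger_gap': 1.0007646323338104}
scene 367.6354684920496 [252.70399173 197.46537919] [-0.11864151  0.          0.          0.          0.        ] [0.787 0.526 0.905] [-0.275 -0.449 -0.85 ]
top 381.83481138956114 [256.92928135 192.05023364] [-0.00723935  0.          0.          0.          0.        ] [0.433 0.081 1.166] [ 0.078 -0.023 -0.997]
wrist 336.7056432739796 [258.44874318 193.21732189] [0.00443551 0.         0.         0.         0.        ] [0.181 0.55  0.373] [ 0.261 -0.126 -0.957]
```

View pics/scene0.png

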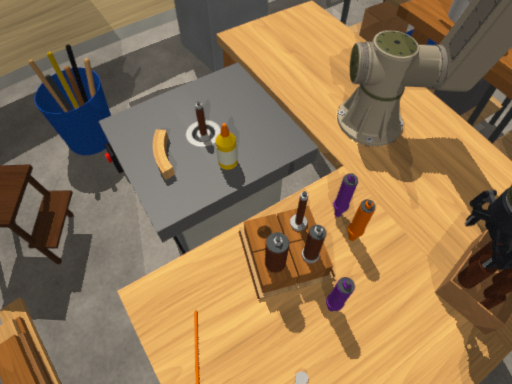

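View pics/top0.png

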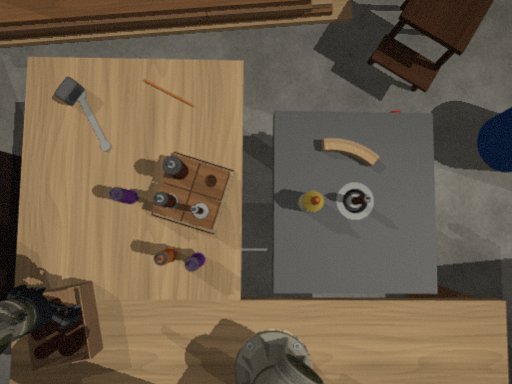

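The scene view shows the rack with the thick drum at (276,252), medium at (315,243), small at (301,212) and the empty hole at (265,231). The machine with the old drum is at (201,122), and the glue bottle stands next to it at (227,150). Orange and purple look-alikes stand loose on the bench. In the top view the thick drum is at (174,167), the empty hole at (211,181) and the socket at about (355,202).

```bash
python3 - <<'E'
from h import *
T=cv2.imread("pics/top0.png"); S=cv2.imread("pics/scene0.png"); C=cam("top"); Cs=cam("scene")
def p(n,C,px,z): print(n,onz(C,px,z)[:, :2].round(3).tolist())
p("table corners",C,[(274,111),(433,112),(437,293),(272,293)],0)
p("ring",C,[(355,202)],0); p("ring s",Cs,[(203,133)],0)
p("hole",C,[(211,181)],.074); p("hole s",Cs,[(265,231)],.074)
p("rack block corners",C,[(179,154),(233,169),(214,234),(150,213)],.06)
p("thick/med/small top",C,[(174,164),(161,200),(199,211)],.21)
p("thick/med/small top s",Cs,[(277,240),(317,230),(303,197)],.21)
p("glue",C,[(317,201)],.16);p("glue s",Cs,[(225,128)],.16)
p("old top s",Cs,[(199,103)],.135)
a=cv2.resize(T[140:250,100:240],None,fx=4,fy=4,interpolation=2); b=cv2.resize(S[180:300,230:400],None,fx=3.6,fy=3.6,interpolation=2)[:440]
b2=cv2.resize(T[160:250,290:400],None,fx=3,fy=3,interpolation=2)
out=np.zeros((440,800,3),np.uint8); out[:,:560]=a; out[:270,560:]=b2[:,45:285]
cv2.imwrite("pics/crop1.png",out); cv2.imwrite("pics/crop2.png",b)
E
```

```text
table corners [[0.779, 0.003], [0.785, -0.5], [0.223, -0.497], [0.221, 0.006]]
ring [[0.498, -0.248]]
ring s [[0.5, -0.249]]
hole [[0.55, 0.188]]
hole s [[0.545, 0.188]]
rack block corners [[0.629, 0.284], [0.587, 0.126], [0.398, 0.178], [0.456, 0.363]]
thick/med/small top [[0.577, 0.268], [0.486, 0.298], [0.459, 0.203]]
thick/med/small top s [[0.575, 0.274], [0.491, 0.3], [0.467, 0.218]]
glue [[0.49, -0.102]]
glue s [[0.492, -0.096]]
old top s [[0.498, -0.246]]
```

View pics/crop1.png

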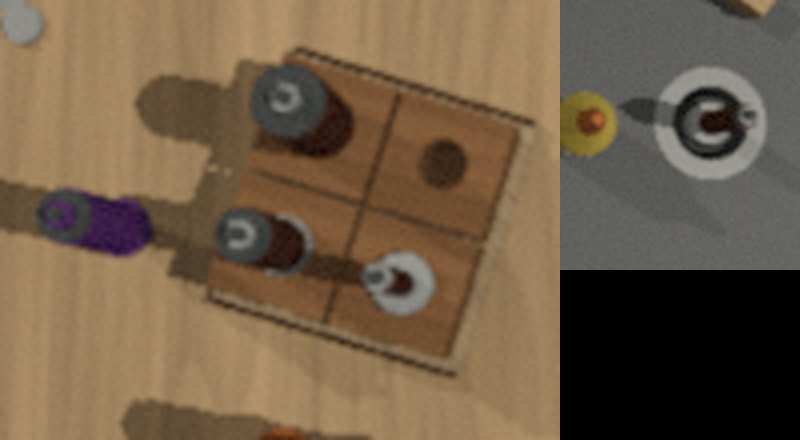

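Candidates, with top-view pixels:
- **Thick drum:** grey-topped with the widest sleeve, in the rack at (174,167). It matches the description.
- **Medium:** (163,200).
- **Small:** (200,211).
- **Empty hole:** (211,181).
- **Look-alikes:** purple at (124,195), plus another purple and an orange off the rack. These are not part of the job.

Next I'll move the wrist camera over the rack.

Call:
play_rows:
  motion:
    - [0,0,0.8,0,0,0]
    - [0,0,0.8,0,0,0]
    - [0.9,-1,0,0,0,0.146]
    - [0.9,-1,0,0,0,0.146]
    - [0.9,-1,0,0,0,0.146]
    - [0.9,-1,0,0,0,0.146]
    - [0.9,-1,0,0,0,0.146]
    - [0.9,-1,0,0,0,0.146]
    - [0.9,-1,0,0,0,0.146]
    - [0.9,-1,0,0,0,0.146]
  jaw: 1
  force: 60

```text
time_s: 1.4
ee_pos: [0.5368, 0.1974, 0.3121]
orientation: [-0.0, -0.235, 0.972, 0.0]
force: [0.7, 1.1, -0.2]
finger_gap: 1.002
grip_force: 0.0
```

```bash
python3 - <<'E'
from h import *
st=sensors.state(); print(st["ee_pos"],st["orientation"],st["time_s"],abs(st["joint_velocities"]).max())
C=cam("wrist",st); I=optics.capture("wrist"); cv2.imwrite("pics/w1.png",I); np.save("w1.npy",np.r_[C[2].ravel(),C[3]])
for X in [(.548,.188,.074),(.576,.27,.218),(.462,.21,.218)]: print(proj(C,X))
E
```

```text
[0.53683898 0.19736665 0.31208089] [-1.60335595e-04 -2.35391019e-01  9.71900728e-01  1.30874657e-04] 1.4 1.589149829066898
[[246.07447715 166.8134209 ]]
[[321.04117902 290.253898  ]]
[[329.95176508 113.01793966]]
```

View pics/w1.png

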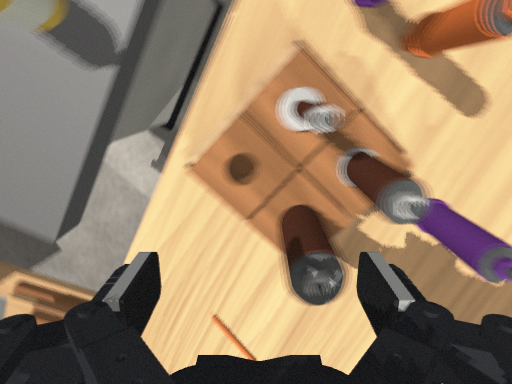

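The wrist view is blurred by motion. The hole is at (241,168), thick at (316,278), small at (318,118) and medium at (400,200). I'll take it again once settled and measure the hole.

```bash
python3 - <<'E'
from h import *
for i in range(4): optics.capture("wrist")
st=sensors.state(); print(st["ee_pos"],st["orientation"],st["time_s"],abs(st["joint_velocities"]).max())
C=cam("wrist",st); I=optics.capture("wrist"); cv2.imwrite("pics/w2.png",I); np.savez("w2.npz",*C)
p=proj(C,(.548,.188,.074))[0]; print(p)
g=cv2.cvtColor(I,6); x,y=p.astype(int); r=25
roi=g[y-r:y+r,x-r:x+r]; t,m=cv2.threshold(roi,0,255,cv2.THRESH_BINARY_INV|cv2.THRESH_OTSU); print("otsu",t)
n,l,s,c=cv2.connectedComponentsWithStats(m)
for i in range(1,n):
  if s[i,4]>60:
    cn=max(cv2.findContours((l==i).astype(np.uint8),0,1)[0],key=len); e=cv2.fitEllipse(cn)
    q=np.array(e[0])+[x-r,y-r]; print(s[i],q,e[1],onz(C,q,.074), "diam px expected",336.7*.036/np.linalg.norm(-C[2].T@C[3]-[.548,.188,.074]))
out=cv2.resize(I[60:330,130:460],None,fx=2.2,fy=2.2,interpolation=2); cv2.imwrite("pics/w2c.png",out)
E
```

```text
[0.53559995 0.19875734 0.31188496] [-6.44883741e-04 -2.32910517e-01  9.72497925e-01  2.47196521e-04] 1.65 0.027334198756903464
[244.37007489 167.52739091]
otsu 108.0
[  9  11  33  32 818] [244.05924034 168.22252464] (31.042255401611328, 31.831947326660156) [[0.54885683 0.18803986 0.074     ]] diam px expected 32.55824059684652
```

View pics/w2c.png

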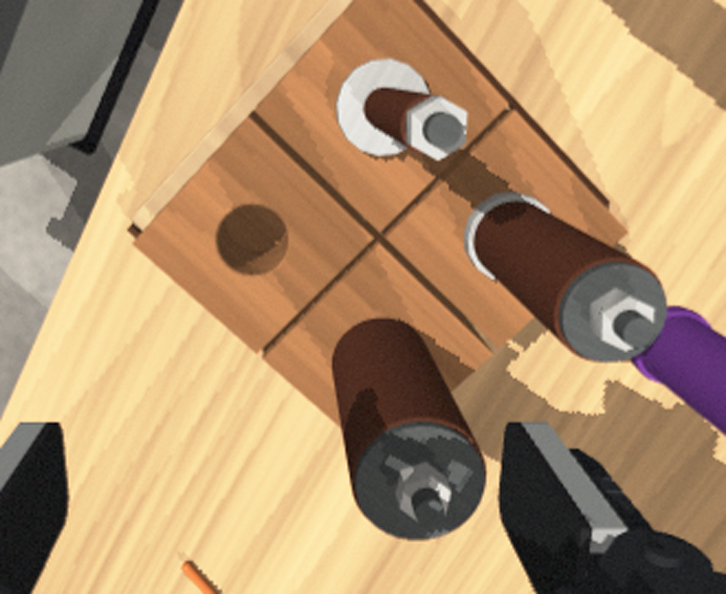

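The crop confirms the wide 50 mm drum next to the empty hole as drum_thick, washer disc at about (319,278). The empty hole is at (244,168), with its diameter as expected. Its position is (0.5489, 0.1880), which matches the top view.

```bash
python3 - <<'E'
from h import *
z=np.load("w2.npz"); C=[z[k] for k in z.files]
h=onz(C,(244.06,168.22),.074)[0]; s=onz(C,(304.1,108.6),.084)[0]; t=onz(C,(319.1,278.2),.198)[0]
print(h,s,t); a=s-h; print(np.linalg.norm(a[:2]),np.degrees(np.arctan2(a[1],a[0])))
b=t-h; print(np.linalg.norm(b[:2]),np.degrees(np.arctan2(b[1],b[0])))
E
```

```text
[0.5488539  0.18803935 0.074     ] [0.46336184 0.21457525 0.084     ] [0.57561661 0.27381921 0.198     ]
0.08951561367814888 162.7561667594604
0.0898578147241275 72.67244506822917
```

Call:
play_rows:
  motion:
    - [-0.1,-1,0,0,0,0]
    - [-0.1,-1,0,0,0,0]
    - [-0.1,-1,0,0,0,0]
    - [-0.1,-1,0,0,0,0]
    - [-0.1,-1,0,0,0,0]
    - [-0.1,-1,0,0,0,0]
    - [-0.1,-1,0,0,0,0]
    - [-0.1,-1,0,0,0,0]
    - [-0.1,-1,0,0,0,0]
    - [-0.1,-1,0,0,0,0]

```text
time_s: 2.95
ee_pos: [0.4959, -0.2006, 0.3127]
orientation: [0.0, -0.235, 0.972, -0.0]
force: [0.0, -0.1, 0.7]
finger_gap: 1.0
grip_force: 0.0
```

```bash
python3 - <<'E'
from h import *
for i in range(5): optics.capture("wrist")
st=sensors.state(); print(st["ee_pos"],st["orientation"],st["time_s"],abs(st["joint_velocities"]).max())
C=cam("wrist",st); I=optics.capture("wrist"); cv2.imwrite("pics/w3.png",I); np.savez("w3.npz",*C)
print(proj(C,[(.5,-.248,0),(.5,-.248,.135)]))
E
```

```text
[ 0.49592852 -0.19974383  0.31245563] [ 2.68816873e-05 -2.34165567e-01  9.72196682e-01  3.14068971e-04] 3.2 0.013421309908185231
[[223.46014214 136.15505953]
 [208.88785409 155.24427271]]
```

View pics/w3.png

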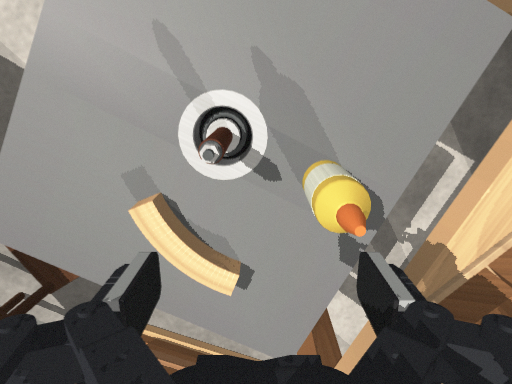

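Ring at (223,135), old drum's nut at (210,155). The glue bottle and workpiece are well clear.

```bash
python3 - <<'E'
from h import *
z=np.load("w3.npz"); C=[z[k] for k in z.files]; I=cv2.imread("pics/w3.png")
hsv=cv2.cvtColor(I,40); m=((hsv[...,2]>185)&(hsv[...,1]<50)).astype(np.uint8)
w=np.zeros_like(m); cv2.circle(w,(223,136),50,1,-1); m&=w
cn=max(cv2.findContours(m,0,1)[0],key=cv2.contourArea); hull=cv2.convexHull(cn); e=cv2.fitEllipse(hull); print(e)
print("ring",onz(C,e[0],0))
P=onz(C,hull.reshape(-1,2),0)[:,:2]; c,r=cv2.minEnclosingCircle(P.astype(np.float32)); print(c,r)
A=np.c_[2*P,np.ones(len(P))]; s=np.linalg.lstsq(A,(P**2).sum(1),rcond=None)[0]; print("circ",s[:2])
# dark opening
g=cv2.cvtColor(I,6); d=((g<70)&(w>0)).astype(np.uint8); cv2.circle(w,(223,136),32,2,-1); d=((g<70)&(w==2)).astype(np.uint8)
cn=max(cv2.findContours(d,0,1)[0],key=cv2.contourArea); e=cv2.fitEllipse(cv2.convexHull(cn)); print("open",e,onz(C,e[0],0))
print("nut",onz(C,(210,154.5),.135), "glue base approx",onz(C,(348,212),.12))
E
```

```text
((222.31088256835938, 134.33078002929688), (88.49497985839844, 91.10822296142578), 146.4633331298828)
ring [[ 0.49855918 -0.25031958  0.        ]]
(0.5003997683525085, -0.2491801232099533) 0.05818837881088257
circ [ 0.50055839 -0.24928285]
open ((222.8046417236328, 135.0626983642578), (55.72129821777344, 58.5372314453125), 132.5774688720703) [[ 0.49911754 -0.24935229  0.        ]]
nut [[ 0.49892019 -0.24738552  0.135     ]] glue base approx [[ 0.49242752 -0.10044263  0.12      ]]
```

Call:
play_rows:
  motion:
    - [0.05,-0.6,0,0,0,0]
    - [0.04,-0.61,0,0,0,0]
    - [0,0,-0.8,0,0,0]
    - [0,0,-0.8,0,0,0]
    - [0,0,-0.8,0,0,0]
    - [0,0,-0.6,0,0,0]
    - [0,0,-0.5,0,0,0]
    - [0,0,0,0,0,0]
    - [0,0,0,0,0,0]
    - [0,0,0,0,0,0]

```text
time_s: 4.5
ee_pos: [0.5002, -0.2503, 0.1734]
orientation: [0.001, -0.234, 0.972, -0.001]
force: [-0.2, 0.3, -0.7]
finger_gap: 0.999
grip_force: 0.0
```

```bash
python3 - <<'E'
from h import *
st=sensors.state(); C=cam("wrist",st); I=optics.capture("wrist"); cv2.imwrite("pics/w4.png",I)
print([sensors.state()["ee_pos"].round(4) for i in range(3)])
print(proj(C,[(.4995,-.249,.135),(.4995,-.249,.113)]))
cv2.imwrite("pics/w4.png",I)
E
```

```text
[array([ 0.5001, -0.2501,  0.1734]), array([ 0.5001, -0.2501,  0.1734]), array([ 0.5001, -0.2501,  0.1734])]
[[261.36948601 237.32520922]
 [261.09309791 221.83473646]]
```

View pics/w4.png

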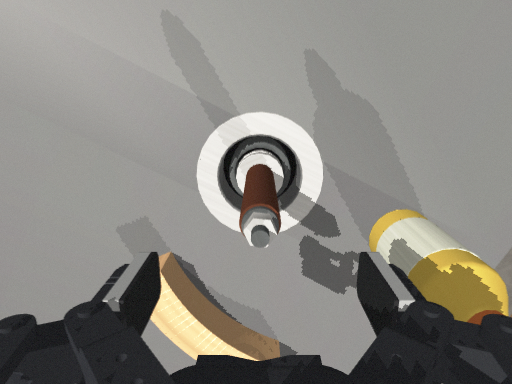

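Call:
play_rows:
  motion:
    - [0,0,-0.4,0,0,0]
    - [0,0,-0.4,0,0,0]
    - [0,0,-0.4,0,0,0]
    - [0,0,-0.4,0,0,0]
    - [0,0,-0.3,0,0,0]
    - [0,0,-0.2,0,0,0]
    - [0,0,0,0,0,0]
    - [0,0,0,0,0,0]
    - [0,0,0,0,0,0]
    - [0,0,0,0,0,0]

```text
time_s: 5.8
ee_pos: [0.4998, -0.2497, 0.0888]
orientation: [0.0, -0.234, 0.972, -0.0]
force: [0.1, -0.8, -0.3]
finger_gap: 0.999
grip_force: 0.0
```

Call:
play_rows:
  motion:
    - [0,0,0,0,0,0]
    - [0,0,0,0,0,0]
    - [0,0,0,0,0,0]
    - [0,0,0,0,0,0]
    - [0,0,0,0,0,0]
    - [0,0,0,0,0,0]
    - [0,0,0,0,0,0]
    - [0,0,0,0,0,0]
    - [0,0,0,0,0,0]
    - [0,0,0,0,0,0]
  jaw: -1
  force: 50

```text
time_s: 7.05
ee_pos: [0.4997, -0.2497, 0.0884]
orientation: [0.0, -0.234, 0.972, -0.0]
force: [0.8, -0.3, 0.5]
finger_gap: 0.279
grip_force: 49.1
```

Call:
play_rows:
  motion:
    - [0,0,0.2,0,0,0]
    - [0,0,0.4,0,0,0]
    - [0,0,0.7,0,0,0]
    - [0,0,1,0,0,0]
    - [0,0,1,0,0,0]
    - [0,0,1,0,0,0]
    - [0,0,1,0,0,0]
    - [0,0,1,0,0,0]
    - [0,0,0.2,0,0,0]
    - [0,0,0,0,0,0]

```text
time_s: 8.3
ee_pos: [0.4994, -0.2494, 0.3481]
orientation: [-0.0, -0.234, 0.972, 0.0]
force: [0.4, -0.3, -3.8]
finger_gap: 0.279
grip_force: 49.9
```

```bash
python3 - <<'E'
from h import *
st=sensors.state(); print(st["ee_pos"],st["finger_gap"],st["grip_force"],st["force"])
C=cam("wrist",st); I=optics.capture("wrist"); S=optics.capture("scene")
a=cv2.resize(S[20:180,130:290],(400,400)); b=I[150:384,100:420]
o=np.zeros((400,720,3),np.uint8); o[:,:400]=a; o[:234,400:]=b; cv2.imwrite("pics/l1.png",o)
E
```

```text
[ 0.49944483 -0.24938152  0.34809445] 0.27896096636085427 49.94021773338318 [ 0.42010637 -0.32291146 -3.79986255]
```

View pics/l1.png

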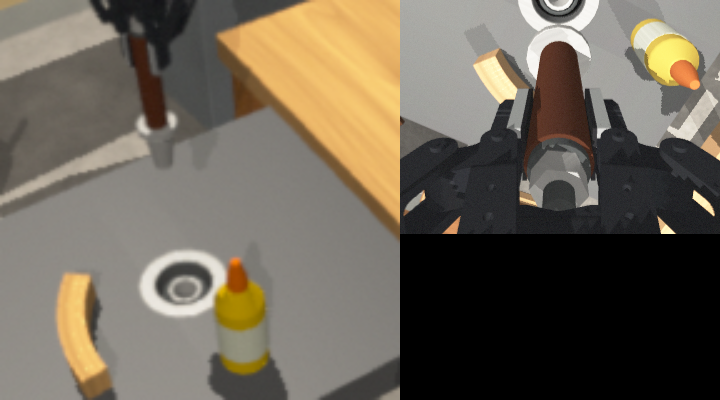

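The scene crop shows the old drum hanging upright in the gripper and the spindle empty. I'll carry it to the hole now.

Call:
play_rows:
  motion:
    - [0.1,0.6,0,0,0,0]
    - [0.1,1,0,0,0,0]
    - [0.1,1,0,0,0,0]
    - [0.1,1,0,0,0,0]
    - [0.1,1,0,0,0,0]
    - [0.1,1,0,0,0,0]
    - [0.1,1,0,0,0,0]
    - [0.1,1,0,0,0,0]
    - [0.1,1,0,0,0,0]
    - [0.1,1,0,0,0,0]

```text
time_s: 9.65
ee_pos: [0.5388, 0.1357, 0.3462]
orientation: [-0.002, -0.234, 0.972, 0.0]
force: [0.6, -1.1, -2.0]
finger_gap: 0.281
grip_force: 49.9
```

Call:
play_rows:
  motion:
    - [0.1,0.8,0,0,0,0]
    - [0.1,0.4,0,0,0,0]
    - [0.04,0.12,-0.4,0,0,0]
    - [0,0,-0.8,0,0,0]
    - [0,0,-0.8,0,0,0]
    - [0,0,-0.4,0,0,0]
    - [0,0,0,0,0,0]
    - [0,0,0,0,0,0]
    - [0,0,0,0,0,0]
    - [0,0,0,0,0,0]

```text
time_s: 10.9
ee_pos: [0.5496, 0.1873, 0.2531]
orientation: [0.001, -0.234, 0.972, -0.0]
force: [-0.6, 0.8, -3.6]
finger_gap: 0.282
grip_force: 49.8
```

```bash
python3 - <<'E'
from h import *
st=sensors.state(); print(st["ee_pos"],st["orientation"],st["finger_gap"],st["grip_force"],st["force"])
C=cam("wrist",st); I=optics.capture("wrist"); S=optics.capture("scene"); cv2.imwrite("pics/w5.png",I)
e=np.array(st["ee_pos"]); o=e-[0,0,.0975]; print("origin",o)
print(proj(C,[(.5489,.188,.074),o+[0,0,.01],o-[0,0,.048]]))
a=cv2.resize(S[120:300,220:400],(400,400)); b=I[150:384,100:420]
b=cv2.resize(I[90:320,170:350],(400,511))
o=np.zeros((511,800,3),np.uint8); o[:400,:400]=a; o[:,400:]=b; cv2.imwrite("pics/l2.png",o)
E
```

```text
[0.54957319 0.18725253 0.25312084] [ 7.14009051e-04 -2.33565970e-01  9.72340695e-01 -6.95072376e-06] 0.2818058159565243 49.841092228889465 [-0.58503932  0.84640738 -3.57283874]
origin [0.54957319 0.18725253 0.15562084]
[[259.48326791 173.92344994]
 [258.49205769 206.76479806]
 [258.45325147 183.78507616]]
```

View pics/l2.png

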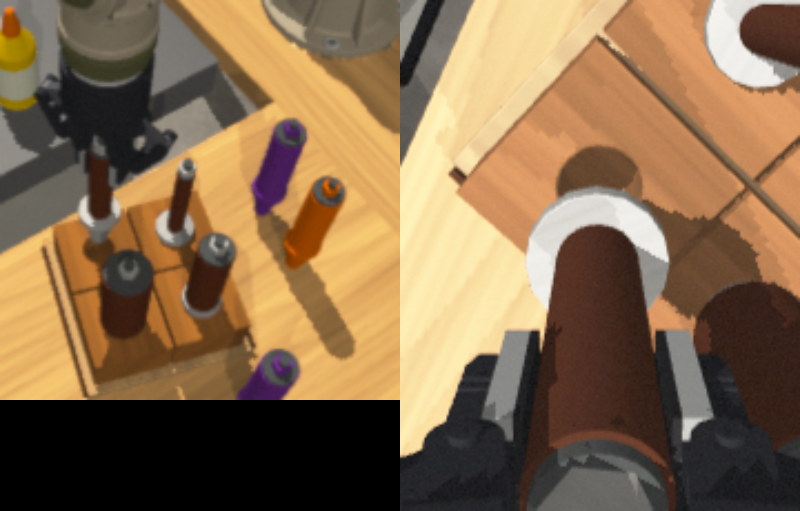

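Collar at (259,205) and hole at (259.5,174) line up. Lowering.

Call:
play_rows:
  motion:
    - [0,0,-0.2,0,0,0]
    - [0,0,-0.2,0,0,0]
    - [0,0,-0.2,0,0,0]
    - [0,0,-0.2,0,0,0]
    - [0,0,-0.2,0,0,0]
    - [0,0,-0.2,0,0,0]
    - [0,0,-0.2,0,0,0]
    - [0,0,-0.2,0,0,0]
    - [0,0,0,0,0,0]
    - [0,0,0,0,0,0]

```text
time_s: 12.25
ee_pos: [0.5493, 0.1873, 0.1885]
orientation: [0.0, -0.234, 0.972, 0.0]
force: [-0.3, -0.4, -4.1]
finger_gap: 0.278
grip_force: 49.9
```

Call:
play_rows:
  motion:
    - [0,0,-0.06,0,0,0]
    - [0,0,-0.06,0,0,0]
    - [0,0,-0.06,0,0,0]
    - [0,0,-0.06,0,0,0]
    - [0,0,-0.05,0,0,0]
    - [0,0,-0.05,0,0,0]
    - [0,0,0,0,0,0]
    - [0,0,0,0,0,0]
    - [0,0,0,0,0,0]
    - [0,0,0,0,0,0]

```text
time_s: 13.5
ee_pos: [0.5492, 0.1872, 0.1748]
orientation: [0.0, -0.234, 0.972, 0.0]
force: [0.1, -0.6, -3.4]
finger_gap: 0.275
grip_force: 49.9
```

Call:
play_rows:
  motion:
    - [0,0,-0.02,0,0,0]
    - [0,0,-0.02,0,0,0]
    - [0,0,-0.02,0,0,0]
    - [0,0,-0.02,0,0,0]
    - [0,0,0,0,0,0]
    - [0,0,0,0,0,0]
    - [0,0,0,0,0,0]
    - [0,0,0,0,0,0]
    - [0,0,0,0,0,0]
    - [0,0,0,0,0,0]

```text
time_s: 14.75
ee_pos: [0.5492, 0.1873, 0.1715]
orientation: [0.0, -0.234, 0.972, 0.0]
force: [0.0, 0.2, -2.6]
finger_gap: 0.283
grip_force: 50.2
```

Call:
play_rows:
  motion:
    - [0,0,-0.02,0,0,0]
    - [0,0,-0.02,0,0,0]
    - [0,0,0,0,0,0]
    - [0,0,0,0,0,0]
    - [0,0,0,0,0,0]
    - [0,0,0,0,0,0]
    - [0,0,0,0,0,0]
    - [0,0,0,0,0,0]
    - [0,0,0,0,0,0]
    - [0,0,0,0,0,0]

```text
time_s: 16.0
ee_pos: [0.5494, 0.1873, 0.1715]
orientation: [0.001, -0.234, 0.972, 0.0]
force: [-3.0, -0.6, 6.9]
finger_gap: 0.276
grip_force: 51.1
```

Contact at the expected height (TCP 0.1715, about 10 N net). Releasing.

Call:
play_rows:
  motion:
    - [0,0,0,0,0,0]
    - [0,0,0,0,0,0]
    - [0,0,0,0,0,0]
    - [0,0,0,0,0,0]
    - [0,0,0,0,0,0]
    - [0,0,0,0,0,0]
    - [0,0,0,0,0,0]
    - [0,0,0.2,0,0,0]
    - [0,0,0.4,0,0,0]
    - [0,0,0.6,0,0,0]
  jaw: 1

```text
time_s: 17.25
ee_pos: [0.549, 0.1872, 0.219]
orientation: [-0.0, -0.234, 0.972, 0.0]
force: [0.5, -0.0, 0.5]
finger_gap: 0.996
grip_force: 0.0
```

Call:
play_rows:
  motion:
    - [0,0,0.8,0,0,0]
    - [0,0,1,0,0,0]
    - [0,0,0.8,0,0,0]
    - [0,0,0,0,0,-0.22]
    - [0,0,0,0,0,-0.22]
    - [0.1,0.4,0,0,0,-0.22]
    - [0.2,0.6,0,0,0,-0.22]
    - [0.2,0.6,0,0,0,-0.22]
    - [0.15,0.5,0,0,0,-0.22]
    - [0,0,0,0,0,0]

```text
time_s: 18.5
ee_pos: [0.5753, 0.2724, 0.3227]
orientation: [0.0, 0.278, 0.961, 0.0]
force: [0.5, -0.2, 0.5]
finger_gap: 0.998
grip_force: 0.0
```

```bash
python3 - <<'E'
from h import *
for i in range(2): optics.capture("wrist")
st=sensors.state(); print(st["ee_pos"],st["orientation"],st["time_s"],st["force"])
q=st["orientation"]; print("phi",2*np.degrees(np.arctan2(q[2],q[1]))-90)
C=cam("wrist",st); I=optics.capture("wrist"); cv2.imwrite("pics/w6.png",I); np.savez("w6.npz",*C)
print(proj(C,[(.5755,.2738,.198),(.5755,.2738,.218),(.5489,.188,.218),(.5489,.188,.084)]))
S=optics.capture("scene"); o=np.zeros((400,800,3),np.uint8); o[:,:400]=cv2.resize(S[150:310,220:380],(400,400)); o[:300,400:]=cv2.resize(I,(400,300))
cv2.imwrite("pics/l3.png",o)
E
```

```text
[0.5750558  0.27108713 0.32264545] [3.19303217e-04 2.77520611e-01 9.60719628e-01 7.58929139e-05] 18.6 [-0.03647543  0.12517734  0.17609596]
phi 57.7754330470209
[[261.83950638 189.73768712]
 [262.12440627 197.56839667]
 [144.1315726  227.78986342]
 [183.0612763  181.16016017]]
```

View pics/l3.png

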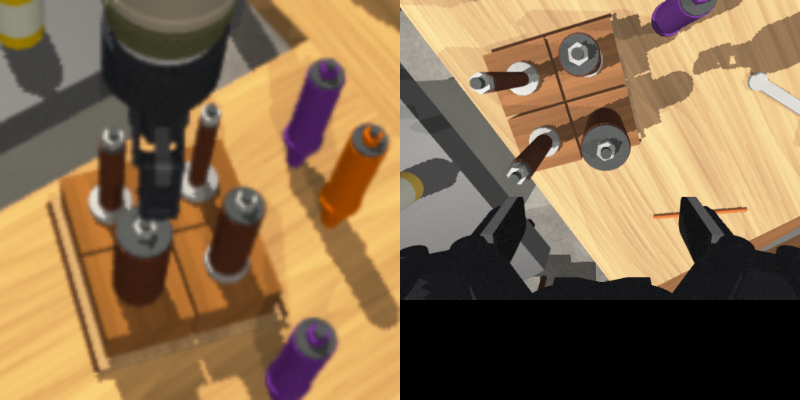

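Old drum stands in the hole with its collar on the block, stud end at about (517,176) in the collage. Next, finish the turn to the other diagonal.

Call:
play_rows:
  motion:
    - [0,0.05,0,0,0,-0.2]
    - [0.01,0.02,0,0,0,-0.2]
    - [0,0,-0.4,0,0,-0.2]
    - [0,0,-0.2,0,0,-0.067]
    - [0,0,0,0,0,0]
    - [0,0,0,0,0,0]
    - [0,0,0,0,0,0]
    - [0,0,0,0,0,0]
    - [0,0,0,0,0,0]
    - [0,0,0,0,0,0]

```text
time_s: 19.95
ee_pos: [0.5755, 0.2741, 0.2979]
orientation: [0.0, 0.518, 0.855, 0.0]
force: [-0.3, 0.0, -0.3]
finger_gap: 1.0
grip_force: 0.0
```

```bash
python3 - <<'E'
from h import *
st=sensors.state(); print(st["ee_pos"],st["orientation"],st["time_s"])
q=st["orientation"]; print("phi",2*np.degrees(np.arctan2(q[2],q[1]))-90)
C=cam("wrist",st); I=optics.capture("wrist"); cv2.imwrite("pics/w7.png",I); np.savez("w7.npz",*C)
P=proj(C,[(.5755,.2738,.198),(.5755,.2738,.218)]);print(P)
hsv=cv2.cvtColor(I,40); x,y=P[0].astype(int); r=60
# brown sleeve vs grey disc: low saturation
m=((hsv[...,1]<90)).astype(np.uint8); w=np.zeros_like(m); cv2.circle(w,(x,y),45,1,-1); m&=w
m=cv2.morphologyEx(m,cv2.MORPH_OPEN,np.ones((5,5)))
n,l,s,c=cv2.connectedComponentsWithStats(m); k=l[y-15,x] or l[y,x-15]; cn=max(cv2.findContours((l==k).astype(np.uint8),0,1)[0],key=cv2.contourArea)
e=cv2.fitEllipse(cv2.convexHull(cn)); print(e)
for zz in (.196,.199): print(onz(C,e[0],zz))
v=I.copy(); cv2.ellipse(v,e,(0,255,0),1); cv2.imwrite("pics/w7c.png",cv2.resize(v[y-80:y+80,x-100:x+100],(600,480)))
E
```

```text
[0.57554757 0.27408799 0.29793538] [3.80860720e-05 5.17935990e-01 8.55419375e-01 3.62919407e-05] 19.95
phi 27.6121931499643
[[258.45255076 201.35757476]
 [258.45066361 211.02893138]]
((259.14361572265625, 199.5643768310547), (65.04243469238281, 67.05587768554688), 88.61199951171875)
[[0.57561973 0.2746292  0.196     ]]
[[0.57516499 0.27548655 0.199     ]]
```

View pics/w7c.png

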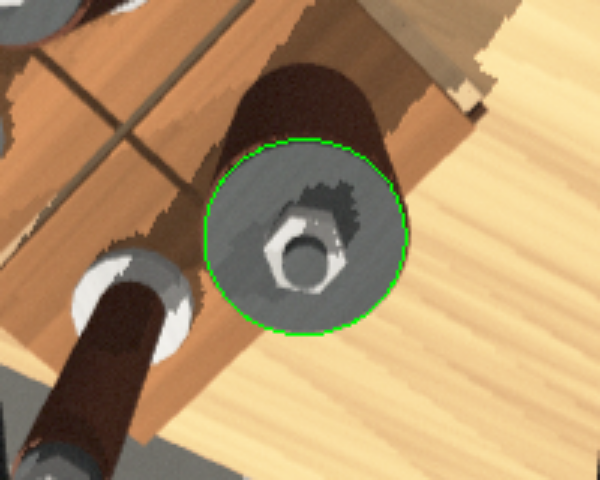

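The green fit sits on the thick drum's washer disc at (259,200), giving (0.5756, 0.2746). The TCP is centred over it. That was my eleventh viewed picture, one over the allowed ten. From here I'll work only with numbers.

Call:
play_rows:
  motion:
    - [0,0.01,-0.4,0,0,0]
    - [0,0,-0.6,0,0,0]
    - [0,0,-0.6,0,0,0]
    - [0,0,-0.6,0,0,0]
    - [0,0,-0.4,0,0,0]
    - [0,0,-0.3,0,0,0]
    - [0,0,-0.2,0,0,0]
    - [0,0,0,0,0,0]
    - [0,0,0,0,0,0]
    - [0,0,0,0,0,0]

```text
time_s: 21.25
ee_pos: [0.5759, 0.2746, 0.1747]
orientation: [0.0, 0.518, 0.855, 0.001]
force: [1.2, -0.3, -0.5]
finger_gap: 1.001
grip_force: 0.0
```

Call:
play_rows:
  motion:
    - [0,0,0,0,0,0]
    - [0,0,0,0,0,0]
    - [0,0,0,0,0,0]
    - [0,0,0,0,0,0]
    - [0,0,0,0,0,0]
    - [0,0,0,0,0,0]
    - [0,0,0,0,0,0]
    - [0,0,0,0,0,0]
    - [0,0,0,0,0,0]
    - [0,0,0,0,0,0]
  jaw: -1
  force: 60

```text
time_s: 22.5
ee_pos: [0.5758, 0.2745, 0.1744]
orientation: [0.0, 0.518, 0.855, 0.0]
force: [-0.5, -0.1, 5.5]
finger_gap: 0.574
grip_force: 62.7
```

Call:
play_rows:
  motion:
    - [0,0,0.2,0,0,0]
    - [0,0,0.4,0,0,0]
    - [0,0,0.7,0,0,0]
    - [0,0,0.9,0,0,0]
    - [0,0,0.9,0,0,0]
    - [0,0,0.9,0,0,0]
    - [0,0,0.8,0,0,0]
    - [0,0,0.6,0,0,0]
    - [0,0,0.2,0,0,0]
    - [0,0,0,0,0,0]

```text
time_s: 23.75
ee_pos: [0.5757, 0.2745, 0.3978]
orientation: [0.0, 0.518, 0.855, 0.0]
force: [-0.9, 0.2, -6.8]
finger_gap: 0.574
grip_force: 63.6
```

```bash
python3 - <<'E'
from h import *
for i in range(2): optics.capture("wrist")
st=sensors.state(); print(st["ee_pos"],st["finger_gap"],st["grip_force"],st["force"],st["moment"],st["time_s"])
C=cam("wrist",st); I=optics.capture("wrist"); cv2.imwrite("pics/w8.png",I)
e=np.array(st["ee_pos"]); o=e-[0,0,.1004]; print("pred collar top",proj(C,o+[0,0,.01]))
g=cv2.cvtColor(I,40); m=((g[...,2]>150)&(g[...,1]<45)).astype(np.uint8); n,l,s,c=cv2.connectedComponentsWithStats(m)
for i in range(1,n):
  if s[i,4]>150: print(s[i],c[i].round(1))
E
```

```text
[0.57535546 0.27435486 0.39655141] 0.5762735443131615 63.645983934402466 [-0.22036553 -0.03670923 -5.89926727] [ 0.00650774  0.01763464 -0.05021687] 23.85
pred collar top [[259.00909099 205.48657557]]
[ 384    2  128   25 2028] [445.1  13.1]
[178  94  21  21 157] [187.3 105.6]
[146 135  18  16 154] [154.3 141.7]
[157 145  23  23 244] [170.2 157.9]
[  17  151   93   57 2585] [ 60.  180.1]
[    0   197   147   164 10587] [ 51.  270.8]
[191 328  18  25 180] [197.8 342.3]
[111 360  28  24 438] [127.5 373.7]
```

Call:
play_rows:
  motion:
    - [-0.14,-0.6,0,0,0,0]
    - [-0.14,-1,0,0,0,0]
    - [-0.14,-1,0,0,0,0]
    - [-0.14,-1,0,0,0,0]
    - [-0.14,-1,0,0,0,0]
    - [-0.14,-1,0,0,0,0]
    - [-0.14,-1,0,0,0,0]
    - [-0.14,-1,0,0,0,0]
    - [-0.14,-1,0,0,0,0]
    - [-0.14,-1,0,0,0,0]

```text
time_s: 25.15
ee_pos: [0.5187, -0.1106, 0.397]
orientation: [-0.001, 0.518, 0.855, -0.0]
force: [0.6, -0.0, -4.9]
finger_gap: 0.572
grip_force: 64.2
```

Call:
play_rows:
  motion:
    - [-0.14,-1,0,0,0,0]
    - [-0.14,-1,0,0,0,0]
    - [-0.11,-0.8,0,0,0,0]
    - [-0.1,-0.5,0,0,0,0]
    - [0,-0.2,-0.4,0,0,0]
    - [0,0,-0.7,0,0,0]
    - [0,0,-0.7,0,0,0]
    - [0,0,-0.7,0,0,0]
    - [0,0,-0.5,0,0,0]
    - [0,0,-0.2,0,0,0]

```text
time_s: 26.4
ee_pos: [0.4991, -0.2485, 0.2682]
orientation: [-0.002, 0.518, 0.856, 0.0]
force: [-0.6, 1.0, -5.1]
finger_gap: 0.568
grip_force: 64.3
```

```bash
python3 - <<'E'
from h import *
for i in range(3): optics.capture("wrist")
st=sensors.state(); print(st["ee_pos"],st["orientation"],st["finger_gap"],st["grip_force"],st["force"],st["moment"],st["time_s"])
C=cam("wrist",st); I=optics.capture("wrist"); cv2.imwrite("pics/w9.png",I); np.savez("w9.npz",*C)
P=proj(C,[(.4995,-.2492,0)])[0]; print(P)
g=cv2.cvtColor(I,40); m=((g[...,2]>185)&(g[...,1]<50)).astype(np.uint8)
w=np.zeros_like(m); cv2.circle(w,tuple(P.astype(int).tolist()),75,1,-1); m&=w
cn=max(cv2.findContours(m,0,1)[0],key=cv2.contourArea).reshape(-1,2)
Q=onz(C,cn,0)[:,:2]; d=np.linalg.norm(Q-[.4995,-.2492],axis=1); k=(d>.05)&(d<.064); Q=Q[k]; print(k.sum(),len(k),np.histogram(d,8))
for _ in range(3):
  s=np.linalg.lstsq(np.c_[2*Q,np.ones(len(Q))],(Q**2).sum(1),rcond=None)[0]; r=np.sqrt(s[2]+s[:2]@s[:2]); d=abs(np.linalg.norm(Q-s[:2],axis=1)-r); Q=Q[d<.0015]
an=np.degrees(np.arctan2(*(Q-s[:2]).T[::-1])); print("ring c",s[:2],r,len(Q),np.histogram(an,12,(-180,180))[0])
E
```

```text
[ 0.49990021 -0.24927655  0.27003627] [-1.72672869e-04  5.17861907e-01  8.55464204e-01  1.08079185e-04] 0.5704401494208179 64.26871418952942 [ 0.85641249 -0.54190041 -4.98860198] [ 0.01337333 -0.0272744   0.03781782] 26.55
[258.36178273 156.22289633]
161 458 (array([142,   8, 127,  36,  12,  15,  31,  87]), array([0.03742434, 0.04457529, 0.05172624, 0.0588772 , 0.06602815,
       0.0731791 , 0.08033005, 0.087481  , 0.09463196]))
ring c [ 0.50035666 -0.24957413] 0.05803918103691774 138 [ 0  0  2  0  0 12 24 24 21 26 23  6]
```

Ring centre refit at (0.5004, -0.2496), radius 58 mm as before. TCP is within 0.5 mm of it. Descending.

Call:
play_rows:
  motion:
    - [0,0,-0.4,0,0,0]
    - [0,0,-0.6,0,0,0]
    - [0,0,-0.6,0,0,0]
    - [0,0,-0.6,0,0,0]
    - [0,0,-0.5,0,0,0]
    - [0,0,-0.4,0,0,0]
    - [0,0,-0.3,0,0,0]
    - [0,0,-0.2,0,0,0]
    - [0,0,-0.1,0,0,0]
    - [0,0,0,0,0,0]

```text
time_s: 27.85
ee_pos: [0.5, -0.2496, 0.122]
orientation: [0.0, 0.518, 0.855, 0.0]
force: [0.4, 0.1, -5.8]
finger_gap: 0.574
grip_force: 64.3
```

Call:
play_rows:
  motion:
    - [0,0,-0.06,0,0,0]
    - [0,0,-0.06,0,0,0]
    - [0,0,-0.06,0,0,0]
    - [0,0,-0.06,0,0,0]
    - [0,0,-0.06,0,0,0]
    - [0,0,-0.05,0,0,0]
    - [0,0,-0.05,0,0,0]
    - [0,0,0,0,0,0]
    - [0,0,0,0,0,0]
    - [0,0,0,0,0,0]

```text
time_s: 29.1
ee_pos: [0.5, -0.2496, 0.1061]
orientation: [0.0, 0.518, 0.855, 0.0]
force: [-0.4, 0.8, -5.3]
finger_gap: 0.574
grip_force: 64.3
```

Call:
play_rows:
  motion:
    - [0,0,-0.03,0,0,0]
    - [0,0,-0.03,0,0,0]
    - [0,0,-0.03,0,0,0]
    - [0,0,-0.03,0,0,0]
    - [0,0,-0.03,0,0,0]
    - [0,0,-0.03,0,0,0]
    - [0,0,-0.03,0,0,0]
    - [0,0,-0.03,0,0,0]
    - [0,0,0,0,0,0]
    - [0,0,0,0,0,0]

```text
time_s: 30.35
ee_pos: [0.5, -0.2496, 0.0963]
orientation: [0.0, 0.518, 0.855, 0.0]
force: [0.3, 0.6, -6.5]
finger_gap: 0.576
grip_force: 64.3
```

Call:
play_rows:
  motion:
    - [0,0,-0.02,0,0,0]
    - [0,0,-0.02,0,0,0]
    - [0,0,-0.02,0,0,0]
    - [0,0,0,0,0,0]
    - [0,0,0,0,0,0]
    - [0,0,0,0,0,0]
    - [0,0,0,0,0,0]
    - [0,0,0,0,0,0]
    - [0,0,0,0,0,0]
    - [0,0,0,0,0,0]

```text
time_s: 31.6
ee_pos: [0.5001, -0.2496, 0.094]
orientation: [0.0, 0.518, 0.855, 0.0]
force: [2.3, 0.3, -4.8]
finger_gap: 0.572
grip_force: 64.1
```

Call:
play_rows:
  motion:
    - [0.01,0,-0.02,0,0,0]
    - [0,0,-0.02,0,0,0]
    - [0,0,0,0,0,0]
    - [0,0,0,0,0,0]
    - [0,0,0,0,0,0]
    - [0,0,0,0,0,0]
    - [0,0,0,0,0,0]
    - [0,0,0,0,0,0]
    - [0,0,0,0,0,0]
    - [0,0,0,0,0,0]

```text
time_s: 32.85
ee_pos: [0.5004, -0.2495, 0.0923]
orientation: [0.0, 0.518, 0.855, 0.0]
force: [1.6, 0.8, -5.5]
finger_gap: 0.575
grip_force: 64.1
```

Call:
play_rows:
  motion:
    - [0.01,0,-0.02,0,0,0]
    - [0,0,-0.02,0,0,0]
    - [0,0,0,0,0,0]
    - [0,0,0,0,0,0]
    - [0,0,0,0,0,0]
    - [0,0,0,0,0,0]
    - [0,0,0,0,0,0]
    - [0,0,0,0,0,0]
    - [0,0,0,0,0,0]
    - [0,0,0,0,0,0]

```text
time_s: 34.1
ee_pos: [0.5008, -0.2498, 0.0914]
orientation: [0.0, 0.518, 0.855, -0.0]
force: [-1.6, 0.8, 6.7]
finger_gap: 0.568
grip_force: 65.2
```

It has seated: origin about 3 mm above the mouth, with roughly 12 N of seating force. Releasing and retreating.

Call:
play_rows:
  motion:
    - [0,0,0,0,0,0]
    - [0,0,0,0,0,0]
    - [0,0,0,0,0,0]
    - [0,0,0,0,0,0]
    - [0,0,0,0,0,0]
    - [0,0,0,0,0,0]
    - [0,0,0,0,0,0]
    - [0,0,0,0,0,0]
    - [0,0,0,0,0,0]
    - [0,0,0,0,0,0]
  jaw: 1

```text
time_s: 35.35
ee_pos: [0.5007, -0.2496, 0.0907]
orientation: [0.0, 0.518, 0.855, 0.0]
force: [0.3, -0.2, -0.3]
finger_gap: 1.001
grip_force: 0.0
```

Call:
play_rows:
  motion:
    - [0,0,0.2,0,0,0]
    - [0,0,0.4,0,0,0]
    - [0,0,0.6,0,0,0]
    - [0,0,0.8,0,0,0]
    - [0,0,0.9,0,0,0]
    - [0,0,0.9,0,0,0]
    - [0,0,0.8,0,0,0]
    - [0,0,0.5,0,0,0]
    - [0,0,0,0,0,0]
    - [0,0,0,0,0,0]

```text
time_s: 36.6
ee_pos: [0.5005, -0.2494, 0.2944]
orientation: [-0.0, 0.518, 0.855, 0.0]
force: [-0.2, 0.4, -0.6]
finger_gap: 0.998
grip_force: 0.0
```

```bash
python3 - <<'E'
from h import *
st=sensors.state(); print(st["ee_pos"],st["finger_gap"],st["force"],st["time_s"])
C=cam("wrist",st); I=optics.capture("wrist"); cv2.imwrite("pics/w10.png",I)
P=proj(C,[(.5003,-.2494,.113)])[0]; x,y=P.astype(int); print(P)
hsv=cv2.cvtColor(I,40); m=(hsv[...,1]<90).astype(np.uint8); b=((hsv[...,1]>=90)&(hsv[...,2]<140)).astype(np.uint8); w=np.zeros_like(m); cv2.circle(w,(x,y),75,1,-1); b&=w
n,l,s,c=cv2.connectedComponentsWithStats(b)
for i in range(1,n):
  if s[i,4]>200: print("brown",s[i],c[i].round(1))
# expected sleeve silhouette: discs at z=.001 and z=.113, r=.025
a=np.linspace(0,6.28,60); 
D=np.vstack([np.c_[.5003+.025*np.cos(a),-.2494+.025*np.sin(a),0*a+z] for z in (.001,.113)]); d=proj(C,D); print("exp bbox",d.min(0),d.max(0))
S=optics.capture("scene"); Cs=cam("scene"); print("old stud/collar exp scene",proj(Cs,[(.5489,.188,.218),(.5489,.188,.074),(.5003,-.2494,.135)]))
E
```

```text
[ 0.50054009 -0.2494038   0.29442949] 0.9982540437858161 [-0.24016296  0.4389869  -0.552253  ] 36.6
[258.44689292 173.79658683]
brown [233 133  52  46 659] [258.4 145.8]
exp bbox [231.71763672 132.74511813] [285.17142504 199.23435013]
old stud/collar exp scene [[265.11600482 202.26984058]
 [263.84877336 231.7758015 ]
 [197.63612244 102.61676781]]
```

The measured sleeve outline matches an upright, fully seated drum to within about a pixel, so I'm handing in.

```bash
python3 -c "
from plant import bot
print(bot.close_job())"
```

```text
the job is handed in; nothing more can be done
None
```

I set the old drum upright in the rack's empty hole and seated the thickest drum in the spindle, about 3 mm above its mouth and within about 1 mm of centre, then handed the job in at about 37 s; I got no verdict back, and I viewed 11 pictures, one over the limit of 10.

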